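# Lock the desk clock's battery cover with the slot key

### The arm

A 6-joint arm with a two-finger parallel gripper is mounted at the origin on a cart in front of the work surface, level with it; the furniture and walls round the work are solid. World frame = base frame: x ahead of the robot, y to its left, z up, the work surface at z = 0. Lengths are in m, angles in rad, forces in N, time in s.
With the tool pointing down it reaches from about 0.35 to 0.925 m from the base axis. Payload 6.4 kg.
Tool frame: the origin (TCP) lies at the very end of the fingers, on their centre line; the grasp point (between the pads) lies 19 mm behind it (r.hold_point_z is the distance from the TCP to the grasp point, in m); z points along the fingers, y is the line along which they close (so a half turn about z gives the same grasp; the last joint's range is limited). The gripper opens to 94 mm and grips with 3 to 60 N. Pads are 16 mm wide; open, the fingers measure 119 mm over their backs; the gripper's body (75 mm by 177 mm) begins 78 mm behind the grasp point.
Start: joints at [-1.519, 0.245, 1.558, -0, 1.339, -0.174], TCP at [0.146, -0.634, 0.205] pointing down, gripper open.
Joint ranges: [-3.13, 3.13], [-1.02, 2.26], [0.13, 2.54], [-0.95, 4.09], [0.21, 2.88], [-2.74, 2.74]. Speed limits (rad/s): [2.57, 2.57, 3.14, 3.14, 3.14, 3.14].

### API

Orientations are given as a rotation vector (axis times angle).
In Python, from bench import r gives the robot as it stands. The module is installed in compiled form; this text tells all that it offers.
- The arm moves only by the shell command python3 -m crank 'ROWS' [OPENING] [FORCE]. ROWS is JSON, one flat list of numbers, 6 for each row, row after row: the shift along the tool's x, y, z as a fraction of full scale, then the turn, a rotation vector about the tool's x, y, z as a fraction of full scale. A call has 1 to 8 rows; each row shifts and turns the commanded pose from where the row before left it, along the tool's axes as they then stand; what a row does not reach is not made up. Full scale, the value 1, is 80 mm for a shift and 60 degrees for a turn. A row lasts 1/12 s, in which the tool goes at most 41.7 mm and 7.16 degrees, less where a joint would pass 70% of its speed; a pose out of reach is approached as far as the arm can. A call with a number of a shift or a turn outside -1 to 1 is refused whole. A call with a gripper value outside its range is refused whole. OPENING is the opening, from 0 (shut) to 1 (fully open), set as the call begins (- or left out, the last holds). The fingers move at their own pace and stop on an object; FORCE is the grip in N (left out, the last holds). Time passes only in rows, so rows that do not move let the fingers close. It gives the time, the measured TCP pose, the force, the opening and the grip force at its end, in the units of the state.
- r.read_state(): the state, without advancing time (a new reading comes with each control period).
- r.snapshot(name): name is "scene" or "top" or "wrist"; returns the picture (400x640x3 uint8, blue, green, red); there is no depth.
- r.camera_model(name): a dict with "fovy" (degrees; the focal length in pixels is half the picture's height over the tangent of half this angle, whatever the lens; pixels are square), "cx", "cy" (the principal point, pixels), "k1" (the pictures are not rectified: a ray, as slopes to the right and down, at radius r is drawn at 1 + k1 r^2 times it, then the intrinsics apply), "R" (3x3) and "t" (3): a world point X has camera coordinates R X + t. Camera axes: x right, y down, z forward; pixel columns grow to the right and rows downward; lengths in m; the calibration is good to about 2 mm. A picture is of the moment at which its call begins: read the wrist's pose just before it. camera_model takes no time and is no camera call; for the wrist camera it gives the pose at the moment of the call.
- r.close_job(): hands the job in; it is judged then, once.
The state is a dict: "t": time; "joint_positions": joint angles; "joint_velocities": joint speeds; "tau": joint torques, N m; "tcp_pos": TCP position; "eef_rot": TCP orientation; "contact_force": force on the tool from outside, world axes, zero at the start; "torque": the same for the moment, N m; "grip_width": finger opening in m; "finger_force": force on a finger pad.
Only numpy, scipy, OpenCV 4.12 (cv2) and the standard library are available. Lean on these libraries where they do the work, as an engineer would, in place of code of your own. Each camera call takes 0.05 s, during which the arm holds its last target. There are 200 camera calls.

### The job

The desk clock lies face down with its battery cover closed but not locked. Take the slot key from its wooden stand, seat its blade in the slot of the fastener on the cover and turn the fastener clockwise until it comes to its stop, gently, feeling for the slot and for the stop without forcing the key. Then put the key back upright in its stand, fully home, and leave the other things on the desk where they are.

Things in the scene. Friction and masses are not known exactly. Their poses are not given: they have to be found in the camera images.
- clock: Desk clock lying face down, fixed to the desk: white square case 130 x 130 x 36 mm with grey back panel. Origin: centre of its underside on the desk, z up; two small black setting knobs, 6 mm tall, stand on its +x half. On its back lies the white battery cover (66 x 92 mm along x and y, top 40 mm above the desk); in the middle of that stands the round black fastener housing.
- lock_face (a point): Point on the clock's centre line, 54 mm above the desk: the height of the housing's rim and of the rotor's face. Housing 50 mm across, 14 mm tall, bore 39 mm; it was fitted by hand, so the true axis of bore and rotor lies up to 6 mm off this point along the clock's x and 5 mm along its y. No reading tells this (find it by feel or sight); it does not change in use.
- slot_floor (a point): Point 6 mm below lock_face: the height of the slot's floor (48 mm above the desk). The slot runs right across the steel rotor (38 mm across), 4 mm wide, 6 mm deep, open at both ends to the wall of the bore. The rotor is sprung: pressed down it sinks up to 2 mm (4 N to start, 8 N at the end), then is hard; freed, it springs up flush with the rim.
- fastener (a joint): Angle of the slotted rotor about the vertical (rad), growing clockwise as seen from above. At 0 the slot runs along the clock's y axis; at the stop, 1.571 (locked), along its x axis. It starts between 0.15 and 0.4. Turning it takes about 0.07 N m (some 10 N of contact force, both edges of the blade counted together); it stays where it is left. Keep the twist under about 0.15 N m.
- key: Slot key, 84 mm tall, 70 g (+-30 %), upright in its stand, blade down. Origin: centre of the blade's lower edge; z up to the handle. Steel blade 2.4 mm thick (x), 14 mm wide (y), 12 mm long; round shank 9 mm; collar 26 mm across at 40 to 44 mm; black handle from 44 to 84 mm, 16 mm thick (x), 34 mm wide (y), to be gripped across x. The same when turned half round.
- key_grip (a point): Point on the key's axis in its handle, 66 mm above the blade's lower edge.
- key_stand: Dark wooden block 60 x 60 x 45 mm, fixed to the desk, with an upright through hole 13 mm (its x) by 21 mm (its y) in the middle. Origin: centre of its underside, z up. The key hangs in it by its collar, blade along the stand's y axis, lower edge 5 mm above the desk.
- beaker: White beaker, 52 mm across, 68 mm tall, a bystander. Origin: centre of its underside.
- spool: Cream thread spool, 28 mm across, 36 mm tall, a bystander. Origin: centre of its underside.
- tealight: Tealight, 39 mm across, 19 mm tall, a bystander. Origin: centre of its underside.
Things that resemble listed ones, but are neither listed nor needed, are in the scene too. Leave any blue look-alike of the key_stand alone.

How it is judged:
On the way, in this order (a step that is already met when the one before it is completed fails the run):
1. the key's blade is seated in the slot, at least 4.2 mm below the rim (z of key in the frame of clock below 0.0498 m and horizontal distance between key and lock_face below 0.016 m and angle between key's own z axis and vertical below 0.2 rad), for 0.2 s.
2. the fastener is turned to its stop with the blade in the slot (all of step 1 and value of joint fastener above 1.48 rad), for 0.1 s.
At the end, for the whole second after the job is handed in: The fastener stands within 0.09 rad of its stop (1.571); the key stands upright (within 0.1 rad) in its stand, within 6 mm of its middle and fully home (lower edge 2 to 8 mm above the desk), at rest and released (value of joint fastener above 1.48 rad and horizontal distance between key and key_stand below 0.006 m and z of key in the frame of key_stand between 0.002 and 0.008 m and angle between key's own z axis and vertical below 0.1 rad and linear speed of key below 0.02 m/s); the robot touches nothing.
It fails at once if the key presses on the clock or its fastener with more than 25 N, all its contacts added (contact force between key and clock above 25 N).
It fails at once if the robot's arm or fingers press on the clock with more than 25 N (contact force between any of the arm, the fingers and clock above 25 N).
It fails at once if the beaker is moved by more than 30 mm (distance of beaker from where it was at the start of the episode above 0.03 m).
It fails at once if the spool is moved by more than 30 mm (distance of spool from where it was at the start of the episode above 0.03 m).
It fails at once if the tealight is moved by more than 30 mm (distance of tealight from where it was at the start of the episode above 0.03 m).
It also fails if it takes over 72 s, if anything falls off the work surface, if the arm or the gripper's body presses on something with over 40 N, if the wrist force passes 120 N, or if a joint passes its speed limit or range.

## Working session

There is one attempt and no reset: what is moved stays moved. The work goes in short steps, Python scripts to look and compute and a shell command to move; the robot and the scene stay as the last step left them, time stands still between calls to the robot, and variables do not carry over. Pictures are saved under pics/ and viewed, at most 10 in all, crops included, and the job is handed in when it is done.

```bash
mkdir -p pics
python3 - <<'E'
from bench import r
import cv2,numpy as np
s=r.read_state()
for k in s: print(k,s[k])
a=r.snapshot("top");b=r.snapshot("scene")
cv2.imwrite('pics/top0.png',a);cv2.imwrite('pics/scene0.png',b)
for n in("top","scene"):print(n,r.camera_model(n))
print(r.hold_point_z)
E
```

```text
t 0.0
joint_positions [-1.51910692e+00  2.45831167e-01  1.55902237e+00  3.01426435e-05
  1.33867701e+00 -1.74108554e-01]
joint_velocities [-0.00073388  0.0013945  -0.0006504  -0.00249787  0.00134857  0.0002354 ]
tau [ 1.33569338e-03 -4.15832698e+01 -3.14602983e+01  6.85425312e-02
  3.31624621e-02 -1.36423359e-04]
tcp_pos [ 0.14550148 -0.63288596  0.20432994]
eef_rot [-3.11967332e+00 -3.53701043e-01 -2.32046035e-04]
contact_force [ 0.45370103 -0.5795569   0.57632742]
torque [-0.03478151  0.03241608 -0.05370413]
finger_force 0.0
grip_width 0.09410140893909817
top {'fovy': 57.9514376838073, 'cx': 323.9704721775549, 'cy': 195.1371710868972, 'k1': -0.044047903088177236, 'R': array([[ 0.01049823, -0.99993805,  0.00370014],
       [-0.99487797, -0.010817  , -0.10050283],
       [ 0.10053662, -0.00262608, -0.99492989]]), 't': array([-0.05181466,  0.43381441,  0.87433001])}
scene {'fovy': 52.718536256678405, 'cx': 326.55408742231185, 'cy': 194.4912072840038, 'k1': -0.08225589747226698, 'R': array([[ 0.70891684, -0.70519689,  0.01158655],
       [-0.33593001, -0.3520558 , -0.87361762],
       [ 0.62015154,  0.61542998, -0.48647508]]), 't': array([-0.33833746,  0.20216299,  0.69412844])}
0.0188
```

View pics/top0.png

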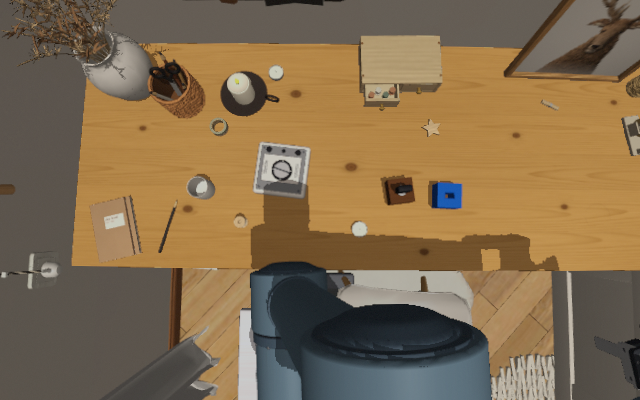

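View pics/scene0.png

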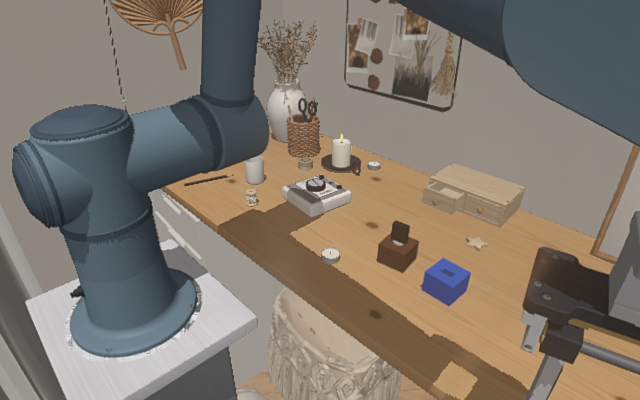

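The clock is at about (282,169) in the top view. There are two stand candidates: the brown block at (400,190) with the black-handled key in it, and the blue block at (447,195), empty. The brown one fits, being dark wood and holding the key. I'll confirm that in an enlarged crop.

```bash
python3 - <<'E'
import cv2,numpy as np
a=cv2.imread('pics/top0.png')
c=cv2.resize(a[135:205,245:320],None,fx=8,fy=8,interpolation=cv2.INTER_CUBIC)
d=cv2.resize(a[165:220,375:470],None,fx=8,fy=8,interpolation=cv2.INTER_CUBIC)
cv2.imwrite('pics/c1.png',c);cv2.imwrite('pics/c2.png',d)
E
cat > h.py <<'E'
import numpy as np,cv2
from bench import r
def p2w(n,u,v,z,M=None):
    m=M or r.camera_model(n); f=200/np.tan(np.radians(m['fovy']/2))
    d=np.array([(u-m['cx'])/f,(v-m['cy'])/f]); s=d.copy()
    for _ in range(20): s=d/(1+m['k1']*(s@s))
    R,t=np.array(m['R']),np.array(m['t']); o=-R.T@t; w=R.T@np.array([*s,1])
    return (o+w*(z-o[2])/w[2])
def w2p(n,X,M=None):
    m=M or r.camera_model(n); f=200/np.tan(np.radians(m['fovy']/2))
    c=np.array(m['R'])@X+m['t']; s=c[:2]/c[2]; s=s*(1+m['k1']*(s@s))
    return s*f+[m['cx'],m['cy']]
E
```

```text
(no output)
```

View pics/c1.png

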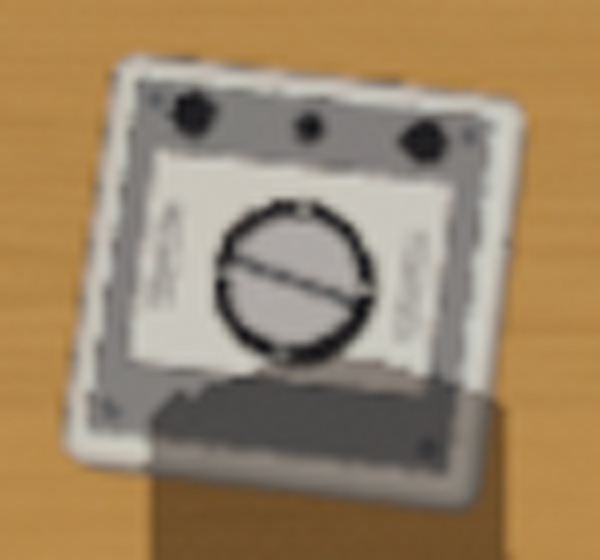

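View pics/c2.png

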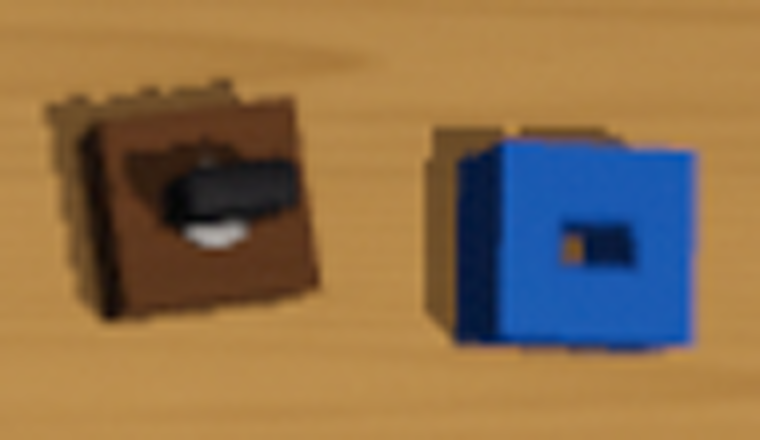

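The crop confirms it. The brown block holds the key (handle around (400,188)) and the blue one is empty. The clock's knobs face image-up, and the slot runs from about (274,167) to (290,172).

Run:
```python
from h import *
def T(pts,ox,oy,z): return np.array([p2w("top",(x+.5)/8-.5+ox,(y+.5)/8-.5+oy,z) for x,y in pts])
np.set_printoptions(precision=4,suppress=True)
s=T([(100,125),(293,98),(320,288),(122,315)],375,165,.045);print(s,s.mean(0))
print('key top',T([(172,190),(298,178)],375,165,.087))
c=T([(120,55),(525,98),(480,508),(65,455)],245,135,.036);print(c,c.mean(0))
h=T([(295,283),(230,260),(362,298)],245,135,.054);print(h)
d=h[2]-h[1];print('slot dir',np.degrees(np.arctan2(d[1],d[0])))
for P in (s,c):
  a=P[0]-P[3]+P[1]-P[2];b=P[0]-P[1]+P[3]-P[2];print('x ang',np.degrees(np.arctan2(a[1],a[0])),'from y',np.degrees(np.arctan2(b[1],b[0]))-90)
m=r.camera_model('wrist');R=np.array(m['R']);print(m,-R.T@m['t'])
from scipy.spatial.transform import Rotation as Ro
print(Ro.from_rotvec(r.read_state()['eef_rot']).as_matrix())
```

```text
[[ 0.4702 -0.2002  0.045 ]
 [ 0.4792 -0.2593  0.045 ]
 [ 0.4212 -0.2667  0.045 ]
 [ 0.4124 -0.2065  0.045 ]] [ 0.4458 -0.2332  0.045 ]
key top [[ 0.4454 -0.2134  0.087 ]
 [ 0.4493 -0.2501  0.087 ]]
[[ 0.5653  0.1143  0.036 ]
 [ 0.5529 -0.0117  0.036 ]
 [ 0.4252  0.0001  0.036 ]
 [ 0.4401  0.1274  0.036 ]] [0.4959 0.0575 0.036 ]
[[0.491  0.0561 0.054 ]
 [0.4979 0.0758 0.054 ]
 [0.4867 0.0358 0.054 ]]
slot dir -105.59085006834705
x ang 6.715941166385065 from y 8.492151863467654
x ang -5.654048813228414 from y -6.1419722239633785
{'fovy': 68.87863566539598, 'cx': 316.7982547534685, 'cy': 195.85513262592286, 'k1': 0.0020628902820016342, 'R': array([[ 0.2235, -0.9747, -0.0022],
       [-0.9368, -0.2155,  0.2755],
       [-0.269 , -0.0595, -0.9613]]), 't': array([-0.6486, -0.028 ,  0.3925])} [ 0.2244 -0.6149  0.3836]
[[ 0.9746  0.2239 -0.0001]
 [ 0.2239 -0.9746  0.0018]
 [ 0.0003 -0.0017 -1.    ]]
```

```bash
for i in 1; do python3 -m crank '[0.256,-0.31,0,0,0,0, 0.256,-0.31,0,0,0,0, 0.256,-0.31,0,0,0,0, 0.256,-0.31,0,0,0,0, 0.256,-0.31,0,0,0,0, 0.256,-0.31,0,0,0,0, 0.256,-0.31,0,0,0,0, 0.256,-0.31,0,0,0,0]'
python3 -m crank '[0.256,-0.31,0,0,0,0, 0.256,-0.31,0,0,0,0, 0.256,-0.31,0,0,0,0, 0.256,-0.31,0,0,0,0, 0.256,-0.31,0,0,0,0, 0.256,-0.31,0,0,0,0, 0.256,-0.31,0,0,0,0, 0.256,-0.31,0,0,0,0]'
python3 -m crank '[0.256,-0.31,0,0,0,0, 0.256,-0.31,0,0,0,0, 0.256,-0.31,0,0,0,0, 0.256,-0.31,0,0,0,0, 0.256,-0.31,0,0,0,0, 0.256,-0.31,0,0,0,0, 0.256,-0.31,0,0,0,0, 0.256,-0.31,0,0,0,0]'
python3 -m crank '[0,0,0,0,0,-0.11, 0,0,0.15,0,0,-0.11, 0,0,0.15,0,0,-0.11, 0,0,0.15,0,0,-0.11, 0,0,0.15,0,0,-0.11, 0,0,0.15,0,0,-0.11, 0,0,0.15,0,0,-0.11, 0,0,0,0,0,-0.11]'; done
```

```text
t: 0.77
tcp_pos: [0.2611, -0.4017, 0.205]
eef_rot: [-3.121, -0.353, 0.0]
contact_force: [0.8, -0.3, -0.1]
grip_width: 0.0942
finger_force: 0.0
t: 1.43
tcp_pos: [0.3762, -0.1718, 0.2052]
eef_rot: [-3.122, -0.353, 0.0]
contact_force: [1.2, -0.2, 0.1]
grip_width: 0.0943
finger_force: 0.0
t: 2.1
tcp_pos: [0.4915, 0.0584, 0.2051]
eef_rot: [-3.121, -0.355, 0.001]
contact_force: [0.4, -1.1, 0.6]
grip_width: 0.0938
finger_force: 0.0
t: 2.77
tcp_pos: [0.4891, 0.0569, 0.1304]
eef_rot: [-2.631, -1.711, 0.007]
contact_force: [-0.6, 0.7, -0.9]
grip_width: 0.0941
finger_force: 0.0
```

Run:
```python
from h import *
import pickle
m=r.camera_model('wrist');a=r.snapshot("wrist");m2=r.camera_model('wrist')
print(np.abs(np.array(m['t'])-m2['t']).max())
cv2.imwrite('pics/w1raw.png',a);pickle.dump(m,open('w1.pkl','wb'))
u,v=w2p('wrist',np.array([.491,.0561,.054]),m);print(u,v)
u,v=int(u),int(v);x0,y0=max(u-95,0),max(v-70,0);print(x0,y0)
cv2.imwrite('pics/w1.png',cv2.resize(a[y0:y0+140,x0:x0+190],None,fx=4,fy=4,interpolation=cv2.INTER_CUBIC))
```

```text
0.0016769417426387156
319.2680092898622 203.83162006181934
224 133
```

View pics/w1.png

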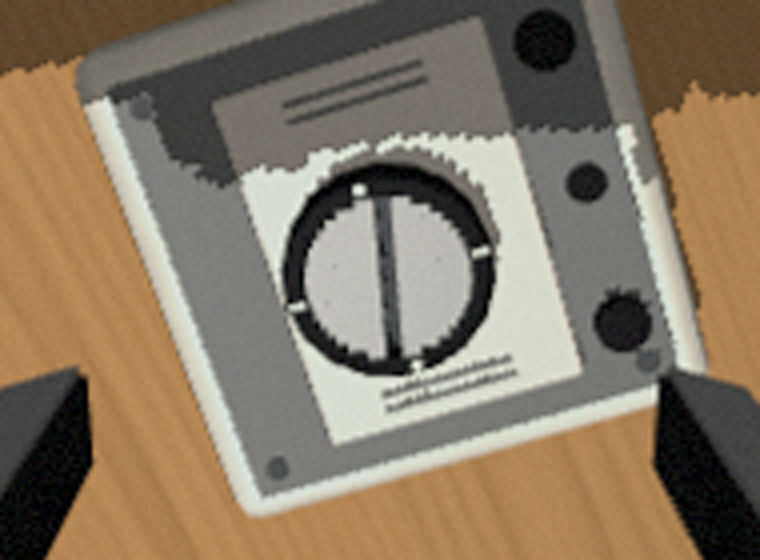

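The wrist view shows the rotor centred near crop (388,277), with the slot running from (380,195) to (393,357). I'll rectify the picture onto the rim plane and fit it there.

```bash
cat > fit.py <<'E'
from h import *
import pickle,sys
def run(png,pkl):
    a=cv2.imread(png);m=pickle.load(open(pkl,'rb'))
    c0=np.array([.491,.0561]);s=.0002;N=300
    g=(np.arange(N)-N/2)*s
    mp=np.array([[w2p('w',np.array([c0[0]+x,c0[1]+y,.054]),m) for x in g] for y in g],np.float32)
    b=cv2.cvtColor(cv2.remap(a,mp,None,cv2.INTER_LINEAR),cv2.COLOR_BGR2GRAY)
    cv2.imwrite('pics/rect.png',b)
    w=lambda p:c0+(np.array(p)-N/2)*s
    bw=(b>125).astype(np.uint8)
    k,lab,st,cen=cv2.connectedComponentsWithStats(bw)
    pts=[]
    for i in range(1,k):
        if 1500<st[i,4]<15000 and np.hypot(*(cen[i]-150))<75: print(st[i],w(cen[i]));pts.append(np.argwhere(lab==i)[:,::-1])
    P=np.vstack(pts).astype(np.float32)
    h=cv2.convexHull(P);(c,R)=cv2.minEnclosingCircle(h);e=cv2.fitEllipse(h)
    print('rotor minEnc',w(c),R*s,'ellipse',w(e[0]),np.array(e[1])*s/2)
    # slot: dark pixels within 14 mm of the centre
    yy,xx=np.mgrid[:N,:N];q=np.hypot(xx-e[0][0],yy-e[0][1])<14/.2
    d=np.argwhere(q&(b<115))[:,::-1].astype(np.float32)
    vx,vy,x,y=cv2.fitLine(d,cv2.DIST_HUBER,0,.01,.01).ravel()
    ang=np.degrees(np.arctan2(vy,vx));off=((w((x,y))-w(e[0]))@[-vy,vx])
    print('slot ang',ang%180,'offset of slot line from centre',off,'width',len(d)*s*s/.028)
    # ring hull
    k,lab,st,cen=cv2.connectedComponentsWithStats((b<70).astype(np.uint8))
    i=1+np.argmax(st[1:,4]);h=cv2.convexHull(np.argwhere(lab==i)[:,::-1].astype(np.float32));e=cv2.fitEllipse(h);print('ring',w(e[0]),np.array(e[1])*s/2)
run(*sys.argv[1:])
E
python3 fit.py pics/w1raw.png w1.pkl
```

```text
[  139    56   115   184 12521] [0.50128357 0.05397581]
[   63    69   116   185 12468] [0.48408077 0.05995143]
rotor minEnc [0.49252135 0.05699146] 0.019779914855957034 ellipse [0.4926459  0.05695675] [0.01905497 0.01972032]
slot ang 70.720085 offset of slot line from centre -2.1420047788963167e-05 width 0.003461428571428572
ring [0.49395004 0.05993902] [0.02361002 0.02414019]
```

View pics/rect.png

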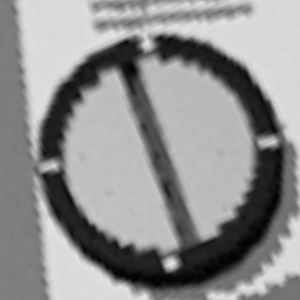

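```bash
python3 -m crank '[-0.442,0.122,-0.12,0,0,0, -0.442,0.122,-0.12,0,0,0, -0.442,0.122,-0.12,0,0,0, -0.442,0.122,-0.12,0,0,0, -0.442,0.122,-0.12,0,0,0, -0.442,0.122,-0.12,0,0,0, -0.442,0.122,-0.12,0,0,0, -0.442,0.122,-0.12,0,0,0]'
python3 -m crank '[0,0,0,0,0,-0.105, 0,0,0,0,0,-0.105, 0,0,0,0,0,-0.105, 0,0,0,0,0,-0.105, 0,0,0,0,0,-0.105, 0,0,0,0,0,0, 0,0,0,0,0,0, 0,0,0,0,0,0]'
python3 - <<'E'
from h import *
import pickle
s=r.read_state();print(s['tcp_pos'],s['eef_rot'],s['joint_positions'])
m=r.camera_model('wrist');a=r.snapshot("wrist")
cv2.imwrite('pics/w2raw.png',a);pickle.dump(m,open('w2.pkl','wb'))
u,v=w2p('wrist',np.array([.4458,-.2332,.065]),m);print(u,v)
u,v=int(u),int(v);x0,y0=max(u-75,0),max(v-60,0);print(x0,y0)
cv2.imwrite('pics/w2.png',cv2.resize(a[y0:y0+110,x0:x0+150],None,fx=5,fy=5,interpolation=cv2.INTER_CUBIC))
E
```

```text
t: 3.48
tcp_pos: [0.4456, -0.2351, 0.211]
eef_rot: [2.641, 1.701, 0.0]
contact_force: [1.3, -0.2, 0.2]
grip_width: 0.0942
finger_force: 0.0
t: 4.15
tcp_pos: [0.4463, -0.2333, 0.2103]
eef_rot: [2.081, 2.354, 0.0]
contact_force: [-0.0, -0.2, -0.2]
grip_width: 0.0941
finger_force: 0.0
[ 0.44625675 -0.23329936  0.21029232] [2.08053932e+00 2.35384831e+00 3.27091714e-05] [-7.07239777e-01 -1.08843900e-01  1.92146777e+00  2.04690243e-05
  1.32891136e+00 -8.30356917e-01]
316.0404246472353 185.60294962524793
241 125
```

View pics/w2.png

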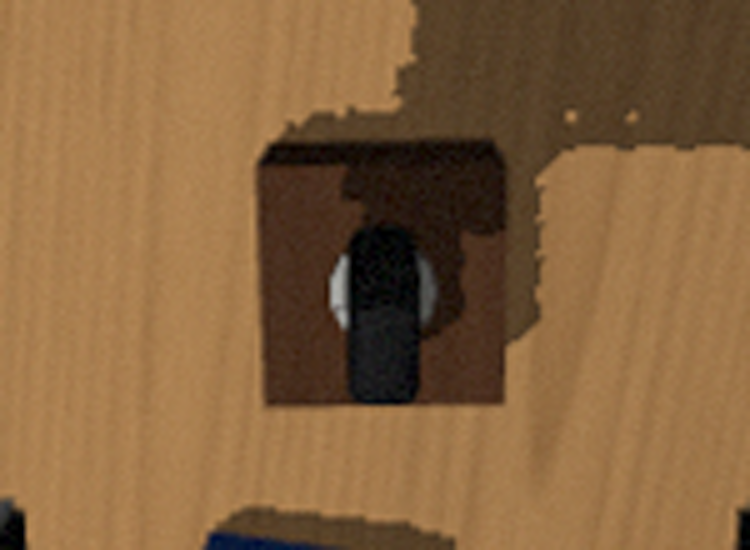

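Run:
```python
from h import *
import pickle
np.set_printoptions(precision=4,suppress=True)
m=pickle.load(open('w2.pkl','rb'))
W=lambda x,y,z:p2w('w',(x+.5)/5-.5+241,(y+.5)/5-.5+125,z,m)
P=np.array([W(*p,.045) for p in [(259,165),(505,165),(505,403),(265,405)]]);print(P,P.mean(0))
for i in range(4):
  d=P[(i+1)%4]-P[i];print(np.hypot(*d[:2]),np.degrees(np.arctan2(d[1],d[0])))
print('handle top: -x end',W(384,403,.089),'other',W(384,228,.089),W(384,228,.049), 'width',W(350,380,.089),W(418,380,.089))
a=W(384,395,.089)-W(384,310,.089);print(a)
print('collar l,r at z.049',W(330,292,.049),W(437,292,.049))
x=np.array([np.cos(np.radians(97.06)),np.sin(np.radians(97.06))])
c=P.mean(0)[:2];print([ (w2p('w',np.array([*(c+x*s),z]),m)-[241,125])*5 for s,z in((-.017,.089),(.017,.089),(.017,.049))])
```

```text
[[ 0.4144 -0.2077  0.045 ]
 [ 0.4722 -0.2006  0.045 ]
 [ 0.4808 -0.2591  0.045 ]
 [ 0.4218 -0.2669  0.045 ]] [ 0.4473 -0.2335  0.045 ]
0.058233532206304776 7.0390564657658805
0.059146335414157605 -81.62836053218827
0.05950129514005013 -172.45264085371744
0.0596583027049531 97.1447750512474
handle top: -x end [ 0.4493 -0.2488  0.089 ] other [ 0.4445 -0.2107  0.089 ] [ 0.4455 -0.2183  0.049 ] width [ 0.4414 -0.2445  0.089 ] [ 0.4559 -0.2427  0.089 ]
[ 0.0023 -0.0188  0.    ]
collar l,r at z.049 [ 0.4346 -0.2353  0.049 ] [ 0.4601 -0.2322  0.049 ]
[array([381.7083, 408.3418]), array([381.7148, 254.3921]), array([381.5314, 219.0793])]
```

```bash
python3 -m crank '[0,0.012,0.24,0,0,0, 0,0,0.3,0,0,0, 0,0,0.35,0,0,0, 0,0,0.35,0,0,0, 0,0,0.3,0,0,0, 0,0,0.2,0,0,0, 0,0,0.13,0,0,0, 0,0,0.07,0,0,0]'
python3 -m crank '[0,0,0,0,0,0, 0,0,0,0,0,0, 0,0,0,0,0,0, 0,0,0,0,0,0, 0,0,0,0,0,0, 0,0,0,0,0,0, 0,0,0,0,0,0, 0,0,0,0,0,0]' 0.1 40
python3 -m crank '[0,0,0,0,0,0, 0,0,0,0,0,0, 0,0,0,0,0,0, 0,0,0,0,0,0]'
python3 - <<'E'
from h import *
s=r.read_state();print(s['tcp_pos'],s['eef_rot'],s['torque'],s['contact_force'],s['joint_positions'])
E
```

```text
t: 4.87
tcp_pos: [0.4466, -0.2327, 0.0537]
eef_rot: [-2.077, -2.354, 0.0]
contact_force: [0.1, -0.3, 0.6]
grip_width: 0.0942
finger_force: 0.0
t: 5.53
tcp_pos: [0.4473, -0.2333, 0.0552]
eef_rot: [2.077, 2.357, -0.0]
contact_force: [0.2, 0.2, 0.4]
grip_width: 0.0441
finger_force: 0.0
t: 5.87
tcp_pos: [0.4472, -0.2332, 0.055]
eef_rot: [-2.077, -2.357, -0.0]
contact_force: [0.1, 0.2, 0.2]
grip_width: 0.0173
finger_force: 0.0
[ 0.44719095 -0.233229    0.05502606] [-2.07680292e+00 -2.35712051e+00 -1.02138896e-05] [-0.06270647 -0.12996163  0.00421824] [0.05783022 0.24489573 0.19714163] [-7.05889217e-01  1.02921976e-01  2.02293830e+00  9.11199305e-06
  1.01580817e+00 -8.32168199e-01]
```

```bash
python3 -m crank '[0,0,0,0,0,0, 0,0,0,0,0,0, 0,0,0,0,0,0, 0,0,-0.05,0,0,0, 0,0,-0.1,0,0,0, 0,0,-0.1,0,0,0, 0,0,-0.15,0,0,0, 0,0,-0.2,0,0,0]'
python3 -m crank '[0,0,-0.25,0,0,0, 0,0,-0.25,0,0,0, 0,0,-0.2,0,0,0, 0,0,0,0,0,0]'
```

```text
t: 6.53
tcp_pos: [0.4469, -0.2329, 0.1038]
eef_rot: [-2.076, -2.357, 0.0]
contact_force: [0.7, 0.1, -0.2]
grip_width: 0.0157
finger_force: 40.0
t: 6.87
tcp_pos: [0.4494, -0.235, 0.1641]
eef_rot: [2.071, 2.351, 0.0]
contact_force: [0.3, -1.2, -0.6]
grip_width: 0.0157
finger_force: 40.0
```

```bash
python3 -m crank '[0.3,0.09,0,0,0,0, 0.45,0.13,0,0,0,0, 0.5,0.14,0,0,0,0, 0.5,0.14,0,0,0,0, 0.5,0.14,0,0,0,0, 0.5,0.14,0,0,0,0, 0.45,0.13,0,0,0,0, 0.325,0.11,0,0,0,0]'
python3 -m crank '[0,0,0,0,0,0.11, 0,0,0,0,0,0.11, 0,0,0.15,0,0,0.11, 0,0,0.15,0,0,0.11, 0,0,0,0,0,0, 0,0,0,0,0,0, 0,0,0,0,0,0, 0,0,0,0,0,0]'
python3 - <<'E'
from h import *
import pickle
s=r.read_state();print(s['tcp_pos'],s['eef_rot'],s['torque'],s['contact_force'],s['joint_positions'])
m=r.camera_model('wrist');a=r.snapshot("wrist");b=r.snapshot("scene")
cv2.imwrite('pics/w3raw.png',a);pickle.dump(m,open('w3.pkl','wb'))
u,v=w2p('wrist',np.array([.4926,.0569,.054]),m);print(u,v)
u,v=int(u),int(v);x0,y0=u-80,v-65;print(x0,y0)
cv2.imwrite('pics/w3.png',cv2.resize(a[y0:y0+120,x0:x0+160],None,fx=5,fy=5,interpolation=cv2.INTER_CUBIC))
E
```

```text
t: 7.53
tcp_pos: [0.492, 0.0597, 0.1588]
eef_rot: [-2.074, -2.359, -0.0]
contact_force: [1.0, 0.3, -0.2]
grip_width: 0.016
finger_force: 40.0
t: 8.2
tcp_pos: [0.4931, 0.0567, 0.1358]
eef_rot: [2.558, 1.822, 0.001]
contact_force: [0.9, -0.2, -0.8]
grip_width: 0.0157
finger_force: 40.0
[0.49311897 0.05665143 0.1358395 ] [2.55814752e+00 1.82206762e+00 1.47102916e-03] [-0.02589207 -0.08246436  0.00247632] [ 0.89551023 -0.18034482 -0.83878258] [-1.14442858e-01 -4.31351312e-02  2.00304350e+00 -3.20897016e-05
  1.18039668e+00  2.18551204e-01]
315.8924618490218 202.24880170078276
235 137
```

View pics/w3.png

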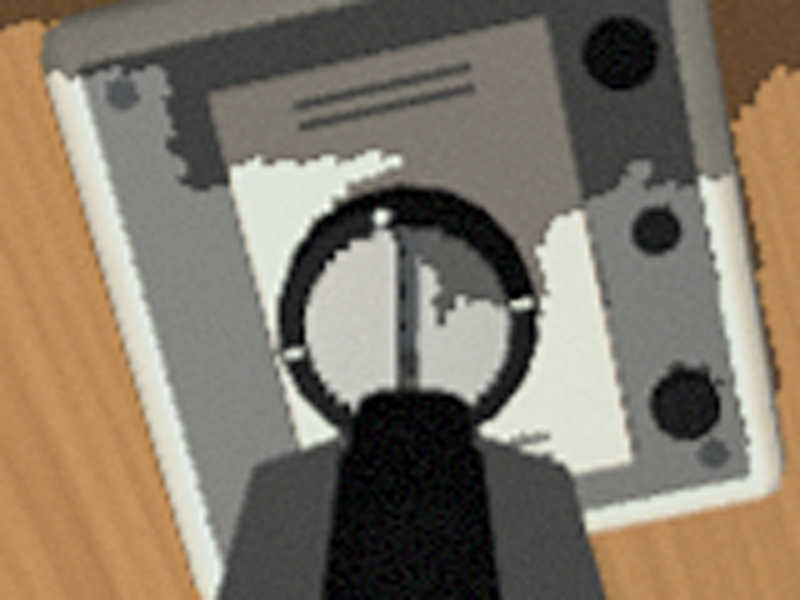

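The wrist view has the rim ticks at (293,352), (521,304) and (382,216). The slot runs from (405,232) to (408,385), and the handle and fingers hide the blade.

```bash
python3 - <<'E'
from h import *
import pickle
np.set_printoptions(precision=4,suppress=True)
m=pickle.load(open('w3.pkl','rb'))
W=lambda x,y,z:p2w('w',(x+.5)/5-.5+235,(y+.5)/5-.5+137,z,m)
l,rr,t=W(293,352,.054),W(521,304,.054),W(382,216,.054)
print('centre',(l+rr)/2,'diam',np.hypot(*(l-rr)[:2]),'clock x ang',np.degrees(np.arctan2(*(rr-l)[1::-1])))
a,b=W(405,232,.054),W(408,385,.054);d=a-b;print('slot',a,b,np.degrees(np.arctan2(d[1],d[0])))
u=d[:2]/np.hypot(*d[:2]);c=((l+rr)/2)[:2];print('centre off slot line',(c-b[:2])@[-u[1],u[0]])
s=r.read_state();print(s['tcp_pos'],s['eef_rot'])
R=np.array(m['R']);o=-R.T@m['t'];th=np.radians(70.9);X=np.array([np.cos(th),np.sin(th)]);Y=np.array([X[1],-X[0]])
e=o[:2]-np.array([.49312,.05665]);print('cam in tool',e@X,e@Y)
E
python3 fit.py pics/w1raw.png w1.pkl | tail -2 | head -1
```

```text
centre [0.4926 0.0569 0.054 ] diam 0.04372482377053836 clock x ang -6.6821871065012335
slot [0.4984 0.0745 0.054 ] [0.4892 0.0462 0.054 ] 71.92940505760629
centre off slot line 7.875825166098596e-05
[0.4931 0.0567 0.1358] [2.5588 1.8213 0.0014]
cam in tool 0.08083842117421748 0.00019270878114888913
slot ang 70.720085 offset of slot line from centre -2.1420047788963167e-05 width 0.003461428571428572
```

Run:
```python
from h import *
import pickle
np.set_printoptions(precision=1,suppress=True)
m=pickle.load(open('w3.pkl','rb'))
th=np.radians(70.9);X=np.array([np.cos(th),np.sin(th),0]);Y=np.array([X[1],-X[0],0]);T=np.array([.4931,.0567,.1358])
for x,z in((.017,-.006),(.017,.034),(-.017,.034)):
  print(x,z,*[(w2p('w',T+x*X+y*Y+[0,0,z],m)-[235,137]+.5)*5-.5 for y in(-.008,0,.008)])
a=cv2.cvtColor(cv2.imread('pics/w3raw.png'),cv2.COLOR_BGR2GRAY).astype(int)
for v in(225,235,240,245,250): 
  row=a[v,285:350];print(v,[int(x) for x in row[8:52]])
```

```text
0.017 -0.006 [349.2 374.5] [408.9 374.5] [468.5 374.5]
0.017 0.034 [334.2 495.7] [408.4 495.6] [482.7 495.6]
-0.017 0.034 [338.5 771. ] [408.6 771. ] [478.7 771. ]
225 [128, 145, 215, 236, 203, 172, 159, 119, 89, 75, 93, 56, 20, 5, 14, 11, 14, 2, 15, 11, 3, 2, 4, 5, 12, 9, 6, 0, 11, 5, 0, 10, 9, 6, 11, 9, 42, 75, 71, 81, 80, 115, 144, 158]
235 [76, 70, 72, 73, 72, 76, 72, 77, 60, 31, 12, 9, 14, 9, 5, 12, 2, 12, 2, 0, 2, 8, 12, 5, 15, 3, 1, 13, 13, 11, 15, 4, 13, 0, 14, 5, 9, 9, 6, 40, 68, 75, 70, 76]
240 [72, 70, 75, 72, 72, 70, 74, 69, 38, 2, 6, 8, 9, 12, 18, 16, 19, 9, 14, 18, 10, 0, 15, 10, 1, 11, 14, 18, 13, 9, 2, 17, 9, 20, 3, 16, 14, 14, 5, 12, 59, 71, 74, 72]
245 [73, 72, 75, 74, 68, 76, 74, 49, 3, 5, 1, 14, 11, 2, 11, 21, 11, 9, 17, 4, 16, 19, 12, 11, 13, 3, 11, 15, 2, 18, 6, 7, 12, 0, 3, 13, 6, 17, 6, 6, 27, 66, 73, 74]
250 [71, 74, 71, 73, 72, 72, 67, 30, 1, 12, 16, 13, 6, 0, 12, 14, 10, 16, 14, 17, 18, 11, 23, 4, 4, 12, 13, 4, 18, 7, 10, 15, 17, 17, 11, 9, 16, 11, 7, 15, 7, 54, 69, 74]
```

```bash
python3 -m crank '[0,-0.009,0,0,0,-0.006, 0,0,0.1,0,0,0, 0,0,0.1,0,0,0, 0,0,0.08,0,0,0, 0,0,0.045,0,0,0, 0,0,0,0,0,0, 0,0,0,0,0,0, 0,0,0,0,0,0]'
python3 - <<'E'
from h import *
s=r.read_state();print(s['tcp_pos'],s['eef_rot'],s['torque'],s['contact_force'])
E
```

```text
t: 8.97
tcp_pos: [0.4921, 0.057, 0.1092]
eef_rot: [2.554, 1.829, 0.0]
contact_force: [-0.0, 0.5, 0.2]
grip_width: 0.0158
finger_force: 40.0
[0.4921428  0.0570231  0.10917631] [2.55431078e+00 1.82869456e+00 2.98097800e-04] [-0.0028368  -0.03452671  0.01325095] [-0.03491058  0.5433044   0.15345528]
```

```bash
python3 -m crank '[0,0,0.02,0,0,0, 0,0,0.02,0,0,0, 0,0,0.01,0,0,0, 0,0,0.01,0,0,0, 0,0,0.01,0,0,0, 0,0,0,0,0,0, 0,0,0,0,0,0]'
python3 -m crank '[0,0,0.01,0,0,0, 0,0,0.01,0,0,0, 0,0,0,0,0,0, 0,0,0,0,0,0]'
```

```text
t: 9.55
tcp_pos: [0.4919, 0.057, 0.1034]
eef_rot: [-2.554, -1.829, 0.0]
contact_force: [0.2, -0.4, -1.1]
grip_width: 0.0158
finger_force: 40.0
t: 9.88
tcp_pos: [0.4919, 0.057, 0.1018]
eef_rot: [-2.554, -1.829, 0.0]
contact_force: [0.0, 0.5, -1.1]
grip_width: 0.016
finger_force: 40.0
```

```bash
python3 -m crank '[0,0,0.01,0,0,0, 0,0,0.01,0,0,0, 0,0,0,0,0,0, 0,0,0,0,0,0]'
python3 -m crank '[0,0,0.01,0,0,0, 0,0,0,0,0,0, 0,0,0,0,0,0]'
python3 -c "
from bench import r
s=r.read_state();print(s['torque'],s['contact_force'])"
```

```text
t: 10.22
tcp_pos: [0.4919, 0.057, 0.1002]
eef_rot: [-2.554, -1.829, 0.0]
contact_force: [0.2, -0.0, -0.5]
grip_width: 0.016
finger_force: 40.0
t: 10.47
tcp_pos: [0.4919, 0.057, 0.0994]
eef_rot: [-2.554, -1.829, 0.0]
contact_force: [0.3, 0.4, -1.3]
grip_width: 0.0159
finger_force: 40.0
[-0.0462189  -0.0510148  -0.02371347] [ 0.27761806  0.35120744 -1.26247058]
```

```bash
python3 -m crank '[0,0,0.009,0,0,0, 0,0,0,0,0,0, 0,0,0,0,0,0]'
python3 -m crank '[0,0.005,0,0,0,0, 0,0.005,0,0,0,0, 0,0,0,0,0,0, 0,0,0,0,0,0]'
python3 -m crank '[0,-0.006,0,0,0,0, 0,-0.007,0,0,0,0, 0,-0.007,0,0,0,0, 0,0,0,0,0,0]'
```

```text
t: 10.72
tcp_pos: [0.4919, 0.057, 0.0987]
eef_rot: [-2.554, -1.829, 0.0]
contact_force: [-0.0, -0.2, -0.1]
grip_width: 0.0163
finger_force: 40.0
t: 11.05
tcp_pos: [0.4928, 0.0567, 0.0988]
eef_rot: [2.554, 1.829, 0.0]
contact_force: [0.3, -0.1, -0.6]
grip_width: 0.0161
finger_force: 40.0
t: 11.38
tcp_pos: [0.4916, 0.0572, 0.0989]
eef_rot: [2.554, 1.828, 0.001]
contact_force: [1.4, -0.4, -0.6]
grip_width: 0.0157
finger_force: 40.0
```

```bash
python3 -m crank '[0,0.015,0,0,0,0, 0,0,0,0,0,0, 0,0,0,0,0,0]'
python3 -m crank '[0,0,0,0,0,0.04, 0,0,0,0,0,0.04, 0,0,0,0,0,0.04, 0,0,0,0,0,0.04, 0,0,0,0,0,0, 0,0,0,0,0,0]'
python3 -c "
from bench import r
s=r.read_state();print(s['torque'],s['contact_force'],s['joint_positions'][5])"
```

```text
t: 11.63
tcp_pos: [0.4921, 0.0569, 0.0986]
eef_rot: [-2.554, -1.828, 0.001]
contact_force: [-0.3, 0.1, -0.7]
grip_width: 0.0158
finger_force: 40.0
t: 12.13
tcp_pos: [0.4926, 0.0567, 0.0988]
eef_rot: [2.697, 1.61, 0.001]
contact_force: [2.4, -1.3, -1.4]
grip_width: 0.0157
finger_force: 40.0
[-0.29999866 -0.42091107  0.02130544] [ 2.40315923 -1.34609511 -1.41858035] 0.38051662748702386
```

```bash
python3 -m crank '[0,0.006,0,0,0,0.04, 0,0,0,0,0,0.04, 0,0,0,0,0,0.04, 0,0,0,0,0,0.04, 0,0,0,0,0,0, 0,0,0,0,0,0]'
python3 -c "
from bench import r
s=r.read_state();print(s['torque'],s['contact_force'],s['joint_positions'][5])"
```

```text
t: 12.63
tcp_pos: [0.4927, 0.0566, 0.0987]
eef_rot: [2.822, 1.38, -0.0]
contact_force: [-0.1, -1.3, -0.8]
grip_width: 0.0157
finger_force: 40.0
[-0.27287285 -0.18213882  0.07774482] [-0.14828763 -1.28144564 -0.81599008] 0.5470671945849663
```

```bash
python3 -m crank '[0,0,0,0,0,0.04, 0,0,0,0,0,0.04, 0,0,0,0,0,0.04, 0,0,0,0,0,0.04, 0,0,0,0,0,0.04, 0,0,0,0,0,0.04, 0,0,0,0,0,0, 0,0,0,0,0,0]'
python3 -c "
from bench import r
s=r.read_state();print(s['torque'],s['contact_force'],s['joint_positions'][5])"
```

```text
t: 13.3
tcp_pos: [0.4928, 0.0566, 0.0988]
eef_rot: [2.973, 1.015, -0.0]
contact_force: [1.7, -2.1, -1.2]
grip_width: 0.0155
finger_force: 40.0
[-0.39957402 -0.2109983   0.02519552] [ 1.72029324 -2.05373724 -1.15762301] 0.7981585006556975
```

```bash
python3 -m crank '[0,0.005,0,0,0,0.04, 0,0,0,0,0,0.04, 0,0,0,0,0,0.04, 0,0,0,0,0,0.04, 0,0,0,0,0,0.04, 0,0,0,0,0,0.04, 0,0,0,0,0,0, 0,0,0,0,0,0]'
python3 -c "
from bench import r
s=r.read_state();print(s['torque'],s['contact_force'],s['joint_positions'][5])"
```

```text
t: 13.97
tcp_pos: [0.4929, 0.0564, 0.0987]
eef_rot: [-3.077, -0.635, 0.001]
contact_force: [0.6, -0.7, -0.8]
grip_width: 0.0157
finger_force: 40.0
[-0.25497387 -0.14044839  0.01909791] [ 0.56608048 -0.72786262 -0.82575398] 1.0487642972470648
```

```bash
python3 -m crank '[0,0.002,0,0,0,0.04, 0,0,0,0,0,0.04, 0,0,0,0,0,0.04, 0,0,0,0,0,0.04, 0,0,0,0,0,0.04, 0,0,0,0,0,0.04]'
python3 -c "
from bench import r
s=r.read_state();print(s['torque'],s['contact_force'],s['joint_positions'][5])"
python3 -m crank '[0,0.002,0,0,0,0.03, 0,0,0,0,0,0.03, 0,0,0,0,0,0.03, 0,0,0,0,0,0.03]'
python3 -c "
from bench import r
s=r.read_state();print(s['torque'],s['contact_force'],s['joint_positions'][5])"
```

```text
t: 14.47
tcp_pos: [0.4929, 0.0562, 0.0987]
eef_rot: [-3.132, -0.241, 0.001]
contact_force: [0.7, -1.5, -0.3]
grip_width: 0.0159
finger_force: 40.0
[-0.2695469  -0.00407045  0.08112503] [ 0.74603342 -1.5419815  -0.2653629 ] 1.3020560229197558
t: 14.8
tcp_pos: [0.4929, 0.0561, 0.0987]
eef_rot: [-3.141, -0.044, 0.001]
contact_force: [-0.2, -0.7, -0.6]
grip_width: 0.0156
finger_force: 40.0
[-0.20512656  0.01821747  0.07243582] [-0.20755723 -0.71741259 -0.6268892 ] 1.4269157593926758
```

```bash
python3 -m crank '[0,0,0,0,0,0.02, 0,0,0,0,0,0.02, 0,0,0,0,0,0.02, 0,0,0,0,0,0.02]'
python3 -c "
from bench import r
s=r.read_state();print(s['torque'],s['contact_force'],s['joint_positions'][5])"
python3 -m crank '[0,0,0,0,0,0.02, 0,0,0,0,0,0.02, 0,0,0,0,0,0.02]'
python3 -c "
from bench import r
s=r.read_state();print(s['torque'],s['contact_force'],s['joint_positions'][5])"
```

```text
t: 15.13
tcp_pos: [0.4929, 0.0561, 0.0987]
eef_rot: [-3.14, 0.09, 0.001]
contact_force: [0.0, -0.6, 0.5]
grip_width: 0.0158
finger_force: 40.0
[-0.19903784  0.09726449  0.10569103] [ 0.049462   -0.62779709  0.47525131] 1.5122666384363872
t: 15.38
tcp_pos: [0.4929, 0.0561, 0.0987]
eef_rot: [3.136, -0.189, -0.001]
contact_force: [0.2, -1.5, -0.0]
grip_width: 0.0157
finger_force: 40.0
[-0.21227512  0.17106074  0.05273108] [ 0.23980192 -1.53400288 -0.01575204] 1.5757131124359633
```

```bash
for k in 1; do python3 -m crank '[0,0.003,0,0,0,0.015, 0,0,0,0,0,0.015]' | grep eef
python3 -c "
from bench import r
s=r.read_state();print(s['torque'],s['contact_force'],s['joint_positions'][5])"
python3 -m crank '[0,0,0,0,0,0.015, 0,0,0,0,0,0.015]' | grep eef
python3 -c "
from bench import r
s=r.read_state();print(s['torque'],s['contact_force'],s['joint_positions'][5])"; done
```

```text
eef_rot: [-3.132, 0.238, 0.001]
[-0.02977279  0.2614784   0.10591819] [-0.77124596 -0.17039027  0.13372837] 1.6062130720636987
eef_rot: [-3.128, 0.287, 0.001]
[0.05878284 0.27665614 0.05457927] [-0.6864033   0.03253428  0.50159932] 1.6377071954969515
```

```bash
q(){ python3 -c "
from bench import r
s=r.read_state();print(s['torque'].round(3),s['contact_force'].round(1),s['joint_positions'][5].round(4),s['eef_rot'].round(4))"; }
python3 -m crank '[0,0,0,0,0,0.015]' >/dev/null; q
python3 -m crank '[0,0,0,0,0,0.015]' >/dev/null; q
python3 -m crank '[0,0,0,0,0,0]' >/dev/null; q
```

```text
[0.075 0.337 0.05 ] [-1.7  0.6 -0.3] 1.6534 [-3.1259e+00  3.1180e-01  4.0000e-04]
[0.033 0.349 0.033] [-1.   0.6 -0.2] 1.6691 [-3.1233e+00  3.3630e-01  5.0000e-04]
[0.095 0.29  0.056] [-1.1  0.7  0.2] 1.6685 [-3.1234e+00  3.3540e-01  5.0000e-04]
```

```bash
q(){ python3 -c "
from bench import r
s=r.read_state();print(s['torque'].round(3),s['contact_force'].round(1),s['joint_positions'][5].round(4),s['eef_rot'].round(4))"; }
python3 -m crank '[0,0,0,0,0,0.01]' >/dev/null; q
python3 -m crank '[0,0,0,0,0,0.01]' >/dev/null; q
python3 -m crank '[0,0,0,0,0,0.01]' >/dev/null; q
```

```text
[0.119 0.303 0.094] [-1.6  0.5  0.1] 1.6785 [-3.1218e+00  3.5100e-01  5.0000e-04]
[0.127 0.334 0.093] [-2.8  0.2  1.4] 1.6895 [-3.1198e+00  3.6820e-01  5.0000e-04]
[0.134 0.33  0.068] [-1.1 -0.5  1.2] 1.7 [-3.1178e+00  3.8460e-01  5.0000e-04]
```

```bash
q(){ python3 -c "
from bench import r
s=r.read_state();print(s['torque'].round(3),s['contact_force'].round(1),s['joint_positions'][5].round(4),s['eef_rot'].round(4))"; }
python3 -m crank '[0,0,0,0,0,0.01]' >/dev/null; q
python3 -m crank '[0,0,0,0,0,0.01]' >/dev/null; q
python3 -m crank '[0,0,0,0,0,0]' >/dev/null; q
```

```text
[0.112 0.36  0.084] [-2.5 -0.   0.8] 1.7105 [-3.1158e+00  4.0090e-01  5.0000e-04]
[0.166 0.376 0.137] [-0.7  0.1  0.5] 1.721 [-3.1136e+00  4.1730e-01  4.0000e-04]
[0.199 0.431 0.013] [-0.5 -0.2 -0.6] 1.7206 [-3.1138e+00  4.1650e-01  4.0000e-04]
```

```bash
cat > ang.py <<'E'
from h import *
import sys
m=r.camera_model('wrist');a=r.snapshot('wrist');cv2.imwrite(sys.argv[1],a)
g=cv2.cvtColor(a,cv2.COLOR_BGR2GRAY)
c=np.array([.4926,.0569])
A=np.arange(-60,46,2.)
for rad in(.010,.012,.014,.016,.018):
    P=np.array([w2p('w',np.array([c[0]+rad*np.cos(t),c[1]+rad*np.sin(t),.054]),m) for t in np.radians(A)],np.float32)
    v=cv2.remap(g,P[None],None,cv2.INTER_LINEAR)[0]
    print(rad,*v)
    A2=A
print(*A.astype(int))
E
python3 ang.py pics/w4raw.png
```

```text
0.01 91 90 90 90 91 92 92 92 91 89 89 91 92 90 89 88 87 88 92 95 90 85 71 54 43 41 39 39 40 42 43 48 56 65 77 89 94 92 90 90 91 92 91 92 93 93 93 93 93 93 92 91 90
0.012 93 92 91 90 91 92 93 94 92 91 91 93 93 92 92 93 93 92 92 93 92 91 82 66 54 42 40 42 43 44 47 51 64 79 87 92 92 91 91 92 93 93 91 91 90 89 90 91 92 91 92 92 93
0.014 91 89 89 91 94 106 128 139 142 115 88 89 92 93 91 88 90 91 91 92 93 93 90 84 64 43 43 44 45 42 40 57 75 92 97 94 94 94 93 92 91 91 91 91 92 92 91 90 93 93 93 94 93
0.016 94 94 92 90 88 91 113 130 130 107 93 92 92 94 93 92 91 93 93 92 95 95 92 86 73 58 42 42 43 42 47 62 82 90 93 91 89 90 92 92 93 91 91 89 90 92 94 93 94 94 93 92 91
0.018 95 93 95 93 93 93 93 93 93 92 89 94 95 93 94 91 90 90 88 91 91 92 93 95 88 57 36 41 43 41 53 73 92 92 92 95 92 89 86 88 92 95 91 92 95 91 87 89 92 92 92 90 90
-60 -58 -56 -54 -52 -50 -48 -46 -44 -42 -40 -38 -36 -34 -32 -30 -28 -26 -24 -22 -20 -18 -16 -14 -12 -10 -8 -6 -4 -2 0 2 4 6 8 10 12 14 16 18 20 22 24 26 28 30 32 34 36 38 40 42 44
```

```bash
q(){ python3 -c "
from bench import r
s=r.read_state();print(s['torque'].round(3),s['contact_force'].round(1),s['joint_positions'][5].round(4),s['eef_rot'].round(4))"; }
python3 -m crank '[0,0,0,0,0,0.01]' >/dev/null; q
python3 -m crank '[0,0,0,0,0,0.01]' >/dev/null; q
python3 -m crank '[0,0,0,0,0,0]' >/dev/null; q
python3 ang.py pics/w5raw.png
```

```text
[0.227 0.386 0.098] [-2.2  0.9  0.1] 1.7308 [-3.1116e+00  4.3250e-01  4.0000e-04]
[0.237 0.384 0.088] [-1.2  0.5  0.7] 1.7419 [-3.1092e+00  4.4970e-01  3.0000e-04]
[0.178 0.395 0.139] [-1.2  0.2  0. ] 1.7415 [-3.1093e+00  4.4920e-01  4.0000e-04]
0.01 94 94 95 94 94 94 94 93 92 92 92 93 94 94 95 95 96 94 92 90 86 79 59 39 38 39 41 44 45 42 39 48 59 72 85 97 95 93 92 92 92 92 92 92 92 93 92 92 91 92 93 94 92
0.012 94 95 97 95 94 93 93 92 92 93 93 93 92 92 92 92 92 92 93 93 91 88 73 59 49 42 41 40 39 41 50 58 69 80 88 92 92 94 93 92 91 91 92 93 93 93 93 94 93 94 95 95 93
0.014 93 91 91 94 94 90 89 91 91 91 94 94 93 91 91 92 93 93 93 90 91 93 88 76 49 42 42 45 46 45 53 66 82 94 93 93 93 93 92 91 92 92 91 91 91 90 91 91 91 91 90 91 92
0.016 93 94 94 93 93 92 94 92 92 91 91 92 91 91 93 95 94 92 92 92 93 94 91 82 66 48 44 47 45 49 58 75 87 94 94 93 93 92 93 93 92 91 91 92 91 93 94 93 92 93 92 91 91
0.018 92 91 92 91 91 92 91 92 91 92 91 93 94 93 93 93 92 89 89 94 96 93 93 89 75 40 43 43 42 44 63 84 93 91 94 94 93 89 88 89 93 93 91 94 93 90 91 91 91 89 88 91 93
-60 -58 -56 -54 -52 -50 -48 -46 -44 -42 -40 -38 -36 -34 -32 -30 -28 -26 -24 -22 -20 -18 -16 -14 -12 -10 -8 -6 -4 -2 0 2 4 6 8 10 12 14 16 18 20 22 24 26 28 30 32 34 36 38 40 42 44
```

```bash
q(){ python3 -c "
from bench import r
s=r.read_state();print(s['torque'].round(3),s['contact_force'].round(1),s['joint_positions'][5].round(4),s['eef_rot'].round(4))"; }
python3 -m crank '[0,0,0,0,0,0.008]' >/dev/null; q
python3 -m crank '[0,0,0,0,0,0]' >/dev/null; q
python3 -m crank '[0,0,0,0,0,0.008]' >/dev/null; q
python3 -m crank '[0,0,0,0,0,0]' >/dev/null; q
python3 -m crank '[0,0,0,0,0,0]' >/dev/null; q
python3 ang.py pics/w6raw.png | grep -v '^-'
```

```text
[0.196 0.467 0.036] [-1.6  0.2  0. ] 1.7496 [-3.1074e+00  4.6170e-01  3.0000e-04]
[0.233 0.394 0.105] [-2.7  1.3  0.1] 1.7497 [-3.1074e+00  4.6190e-01  3.0000e-04]
[0.203 0.461 0.085] [-1.2  0.3 -0.9] 1.758 [-3.1055e+00  4.7470e-01  3.0000e-04]
[0.137 0.547 0.121] [-2.   1.  -0.9] 1.7581 [-3.1054e+00  4.7490e-01  3.0000e-04]
[0.254 0.445 0.099] [-1.7 -0.4 -0.3] 1.7576 [-3.1056e+00  4.7420e-01  3.0000e-04]
0.01 95 93 92 90 89 90 92 93 90 89 90 92 92 92 92 92 92 93 93 89 84 70 52 44 44 45 44 42 43 44 49 57 66 77 87 93 92 92 92 91 89 90 91 91 90 89 89 90 91 92 92 92 91
0.012 93 92 94 103 117 150 189 193 188 175 159 132 104 91 90 90 91 92 93 92 88 77 62 53 45 43 44 42 40 43 47 62 77 86 92 94 94 94 92 91 89 88 90 90 91 92 93 91 90 89 92 93 92
0.014 91 91 91 91 89 89 104 112 113 98 89 90 91 91 90 91 92 92 92 92 93 91 85 65 46 45 43 39 40 44 58 73 87 92 94 94 92 91 90 90 90 93 94 92 90 90 91 90 91 93 94 92 92
0.016 95 93 92 92 91 91 91 93 92 92 94 93 91 95 95 93 92 94 96 96 94 90 86 73 55 36 38 41 42 50 64 81 89 90 89 90 91 93 92 92 92 92 92 93 95 94 90 91 93 92 93 91 89
0.018 93 93 94 96 94 91 90 93 92 88 92 94 93 90 92 91 89 89 91 90 89 91 96 83 56 38 37 40 42 52 72 93 92 91 89 92 91 90 88 91 94 92 93 93 91 92 91 91 91 91 89 91 97
```

```bash
q(){ python3 -c "
from bench import r
s=r.read_state();print(s['torque'].round(3),s['contact_force'].round(1),s['joint_positions'][5].round(4))"; }
python3 -m crank '[0,0,0,0,0,0.008]' >/dev/null; q
python3 -m crank '[0,0,0,0,0,0]' >/dev/null; q
python3 -m crank '[0,0,0,0,0,0]' >/dev/null; q
python3 -m crank '[0,0,0,0,0,0.008]' >/dev/null; q
python3 -m crank '[0,0,0,0,0,0]' >/dev/null; q
python3 -m crank '[0,0,0,0,0,0]' >/dev/null; q
python3 ang.py pics/w7raw.png | grep -v '^-'|tail -3
```

```text
[0.25  0.462 0.099] [-2.5  1.   0.8] 1.7664
[0.214 0.51  0.133] [-2.6  0.1  1.8] 1.7664
[0.269 0.569 0.047] [-2.   0.4  0.5] 1.766
[0.224 0.538 0.073] [-1.7  0.8 -0.3] 1.7747
[0.243 0.512 0.071] [-2.1  0.6 -0.6] 1.7748
[0.208 0.51  0.088] [-2.3  1.6 -0.3] 1.7744
0.014 91 91 92 93 93 92 89 91 93 94 93 90 89 89 91 94 94 93 92 92 92 89 81 63 50 42 42 42 45 50 59 77 95 94 93 92 91 92 93 92 92 91 90 92 92 91 91 91 91 91 92 93 94
0.016 94 93 91 89 92 90 91 92 94 93 92 92 92 92 92 91 91 94 93 90 90 91 86 73 54 45 45 44 44 46 64 81 93 94 93 91 92 92 91 90 91 93 92 91 90 91 93 92 92 93 92 92 93
0.018 93 95 93 91 90 93 94 95 94 92 94 93 94 93 91 89 88 89 91 94 92 92 91 81 52 40 38 40 41 55 74 90 94 92 90 91 88 85 87 89 91 91 95 96 92 90 90 92 92 91 91 92 91
```

The slot has stopped moving at about -6.6°, which matches the clock's x axis, so the fastener is at its stop. Next I'll turn back into the slack and lift out.

```bash
q(){ python3 -c "
from bench import r
s=r.read_state();print(s['torque'].round(3),s['contact_force'].round(1),s['tcp_pos'].round(4),s['eef_rot'].round(4))"; }
python3 -m crank '[0,0,0,0,0,-0.03, 0,0,0,0,0,-0.04, 0,0,0,0,0,-0.04, 0,0,0,0,0,0]' >/dev/null; q
python3 -m crank '[0,0,-0.02,0,0,0, 0,0,-0.03,0,0,0, 0,0,-0.04,0,0,0, 0,0,-0.05,0,0,0, 0,0,-0.1,0,0,0, 0,0,-0.2,0,0,0, 0,0,-0.2,0,0,0, 0,0,0,0,0,0]'>/dev/null; q
python3 ang.py pics/w8raw.png|tail -4
```

```text
[0.072 0.016 0.014] [ 0.4 -0.2 -0.4] [0.4939 0.0557 0.0991] [ 3.1252 -0.3202  0.0036]
[ 0.091 -0.046  0.058] [0.  0.3 0.1] [0.4956 0.0556 0.154 ] [ 3.125  -0.3209  0.0114]
0.014 185 185 185 186 186 185 184 184 185 185 184 184 185 185 185 185 185 185 186 187 185 174 153 110 76 79 80 80 81 93 110 138 165 177 186 185 185 184 183 183 182 180 180 180 180 180 181 174 169 170 165 162 160
0.016 188 186 186 187 189 189 186 184 185 185 186 187 188 187 183 179 175 175 184 187 187 180 172 131 94 72 65 76 86 97 122 149 171 186 182 180 182 183 182 181 181 182 182 179 172 166 135 101 84 86 87 86 85
0.018 184 191 186 179 180 190 194 187 178 175 178 191 192 191 180 170 162 176 185 187 185 182 174 137 91 59 60 79 89 111 144 169 187 185 183 180 176 169 157 168 173 181 188 168 135 99 87 89 87 88 88 91 88
-60 -58 -56 -54 -52 -50 -48 -46 -44 -42 -40 -38 -36 -34 -32 -30 -28 -26 -24 -22 -20 -18 -16 -14 -12 -10 -8 -6 -4 -2 0 2 4 6 8 10 12 14 16 18 20 22 24 26 28 30 32 34 36 38 40 42 44
```

```bash
python3 -m crank '[0.02,0.36,0,0,0,0, 0.02,0.48,0,0,0,0, 0.02,0.5,0,0,0,0, 0.02,0.5,0,0,0,0, 0.02,0.5,0,0,0,0, 0.02,0.5,0,0,0,0, 0.02,0.48,0,0,0,0, 0.02,0.34,0,0,0,0]' >/dev/null
python3 -m crank '[0,0,0,0,0,-0.11, 0,0,0,0,0,-0.11, 0,0,0,0,0,-0.11, 0,0,0,0,0,-0.11, 0,0,0,0,0,-0.11, 0,0,0,0,0,-0.11, 0,0,0,0,0,-0.11, 0,0,0,0,0,-0.11]'>/dev/null
python3 -m crank '[0,0,0,0,0,-0.11, 0,0,0,0,0,-0.11, 0,0,0,0,0,-0.11, 0,0,0,0,0,-0.11, 0,0,0,0,0,-0.11, 0,0,0,0,0,-0.11, 0,0,0,0,0,-0.11, 0,0,0,0,0,-0.11]'>/dev/null
python3 -m crank '[0,0,0,0,0,0, 0,0,0,0,0,0, 0,0,0,0,0,0, 0,0,0,0,0,0]'
python3 - <<'E'
from h import *
import pickle
from scipy.spatial.transform import Rotation as Ro
s=r.read_state();M=Ro.from_rotvec(s['eef_rot']).as_matrix();np.set_printoptions(precision=4,suppress=True);print(s['tcp_pos'],M)
print('shift in tool units',M.T@(np.array([.4473,-.2334,s['tcp_pos'][2]])-s['tcp_pos'])/.08)
m=r.camera_model('wrist');a=r.snapshot("wrist");cv2.imwrite('pics/w9raw.png',a)
u,v=w2p('wrist',np.array([.4473,-.2334,.06]),m).astype(int);x0,y0=u-75,v-60
cv2.imwrite('pics/w9.png',cv2.resize(a[y0:y0+110,x0:x0+150],None,fx=5,fy=5,interpolation=cv2.INTER_CUBIC))
P=np.array([.4473,-.2334]);t=np.radians(7.4);ex=np.array([np.cos(t),np.sin(t)]);ey=np.array([-ex[1],ex[0]])
print([((w2p('w',np.array([*(P+i*.03*ex+j*.03*ey),.045]),m)-[x0,y0]+.5)*5-.5).round() for i,j in((-1,1),(1,1),(1,-1),(-1,-1))])
E
```

```text
t: 21.22
tcp_pos: [0.446, -0.2334, 0.1497]
eef_rot: [-2.147, -2.293, 0.0]
contact_force: [0.0, 0.1, -1.1]
grip_width: 0.016
finger_force: 40.0
[ 0.446  -0.2334  0.1497] [[-0.066   0.9978 -0.0003]
 [ 0.9978  0.066   0.0002]
 [ 0.0003 -0.0002 -1.    ]]
shift in tool units [-0.0012  0.0163 -0.    ]
[array([219., 148.]), array([524., 129.]), array([534., 415.]), array([246., 432.])]
```

View pics/w9.png

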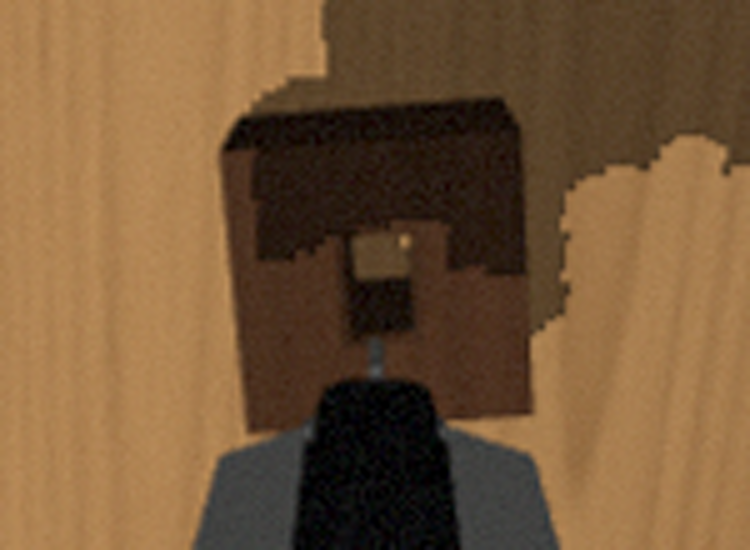

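The wrist view has the brown stand's corners where predicted. The hole is at about (380,283) and the blade at about (375,355), just above and in line with it.

```bash
python3 -m crank '[0,0.016,0.1,0,0,-0.02, 0,0,0.15,0,0,-0.02, 0,0,0.15,0,0,0, 0,0,0.12,0,0,0, 0,0,0.06,0,0,0, 0,0,0,0,0,0, 0,0,0,0,0,0]'|sed -n 2,4p
python3 -m crank '[0,0,0.05,0,0,0, 0,0,0.05,0,0,0, 0,0,0.05,0,0,0, 0,0,0.05,0,0,0]'|sed -n 2,4p
python3 -m crank '[0,0,0.05,0,0,0, 0,0,0.05,0,0,0, 0,0,0.05,0,0,0, 0,0,0.05,0,0,0]'|sed -n 2,4p
```

```text
tcp_pos: [0.4472, -0.2332, 0.103]
eef_rot: [-2.096, -2.339, 0.0]
contact_force: [1.0, 0.2, -0.9]
tcp_pos: [0.4475, -0.2335, 0.0873]
eef_rot: [2.096, 2.339, 0.0]
contact_force: [-0.2, -0.1, -0.7]
tcp_pos: [0.4474, -0.2334, 0.0711]
eef_rot: [-2.096, -2.34, -0.0]
contact_force: [0.4, -0.1, 0.0]
```

```bash
python3 -m crank '[0,0,0.05,0,0,0, 0,0,0.05,0,0,0, 0,0,0.04,0,0,0, 0,0,0.02,0,0,0, 0,0,0.01,0,0,0, 0,0,0,0,0,0, 0,0,0,0,0,0]'|sed -n 2,4p
python3 -m crank '[0,0,0.008,0,0,0, 0,0,0,0,0,0]'|sed -n 2,4p
```

```text
tcp_pos: [0.4475, -0.2335, 0.0581]
eef_rot: [2.096, 2.34, 0.0]
contact_force: [0.1, 0.4, -1.6]
tcp_pos: [0.4475, -0.2335, 0.0574]
eef_rot: [2.096, 2.34, 0.0]
contact_force: [1.2, 0.0, -0.6]
```

```bash
python3 -m crank '[0,0,0.01,0,0,0, 0,0,0,0,0,0]'|sed -n 2,4p
python3 -m crank '[0,0,0.01,0,0,0, 0,0,0,0,0,0]'|sed -n 2,4p
python3 -m crank '[0,0,0.008,0,0,0, 0,0,0,0,0,0]'|sed -n 2,4p
```

```text
tcp_pos: [0.4473, -0.2334, 0.0565]
eef_rot: [-2.096, -2.34, 0.0]
contact_force: [0.1, 0.3, -0.7]
tcp_pos: [0.4473, -0.2333, 0.0556]
eef_rot: [-2.096, -2.34, -0.0]
contact_force: [0.3, -0.1, 0.3]
tcp_pos: [0.4474, -0.2334, 0.055]
eef_rot: [2.097, 2.34, 0.0]
contact_force: [0.2, 0.5, -0.6]
```

Now release the key, open wide and rise.

```bash
python3 -m crank '[0,0,0,0,0,0, 0,0,0,0,0,0, 0,0,0,0,0,0, 0,0,0,0,0,0, 0,0,0,0,0,0, 0,0,0,0,0,0, 0,0,0,0,0,0, 0,0,0,0,0,0]' 0.8 |sed -n 2,5p
python3 -m crank '[0,0,0,0,0,0, 0,0,0,0,0,0, 0,0,-0.1,0,0,0, 0,0,-0.2,0,0,0, 0,0,-0.3,0,0,0, 0,0,-0.3,0,0,0, 0,0,-0.3,0,0,0, 0,0,-0.3,0,0,0]'|sed -n 2,5p
python3 -m crank '[0,0,-0.2,0,0,0, 0,0,0,0,0,0, 0,0,0,0,0,0, 0,0,0,0,0,0]'|sed -n 2,5p
python3 - <<'E'
from h import *
a=r.snapshot('wrist');m=r.camera_model('wrist');cv2.imwrite('pics/w10raw.png',a)
b=r.snapshot('scene');cv2.imwrite('pics/s10raw.png',b)
u,v=w2p('wrist',np.array([.4473,-.2334,.06]),m).astype(int)
us,vs=w2p('scene',np.array([.4473,-.2334,.06])).astype(int)
A=cv2.resize(a[v-60:v+60,u-50:u+50],(400,480),interpolation=cv2.INTER_CUBIC)
B=cv2.resize(b[vs-60:vs+60,us-50:us+50],(400,480),interpolation=cv2.INTER_CUBIC)
cv2.imwrite('pics/fin.png',np.hstack([A,B]))
E
```

```text
tcp_pos: [0.4474, -0.2334, 0.0551]
eef_rot: [-2.096, -2.34, -0.0]
contact_force: [-0.3, -0.9, 0.1]
grip_width: 0.0657
tcp_pos: [0.4473, -0.2333, 0.1768]
eef_rot: [2.096, 2.339, 0.0]
contact_force: [-0.0, -0.4, -0.7]
grip_width: 0.0754
tcp_pos: [0.4468, -0.2329, 0.1899]
eef_rot: [-2.095, -2.338, 0.0]
contact_force: [-1.0, -0.3, 0.0]
grip_width: 0.0755
```

View pics/fin.png

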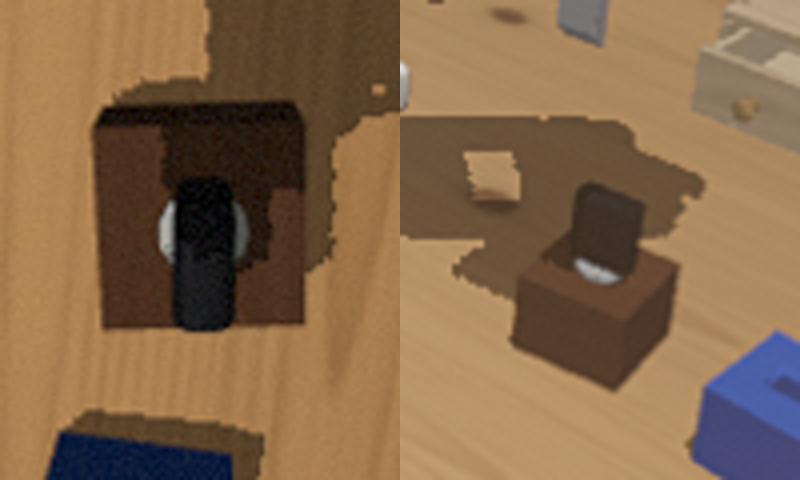

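The key stands upright in the brown stand, with its collar resting on the top at (205,230) in the left view and (600,270) in the right. The gripper is clear of everything, so I'm handing in.

```bash
python3 -c "
from bench import r
print(r.close_job())"
```

```text
the job is handed in; nothing more can be done
None
```

The fastener is turned clockwise to its stop (confirmed in the wrist camera), the key is back upright in its wooden stand with its collar resting on the block, and the job is handed in; no verdict was returned.

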